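Set a lamp tester to low range by its outer ring, then start it

TASK

On the lamp tester, turn only the outer metal ring of the nested control counter-clockwise (seen from above) until it has pushed the range switch inside fully home and the small tell-tale pin stands up out of its tooth on the collar, without forcing it further: the thin collar under the ring is a preset that slips under too much torque and must not shift. The black inner knob must stay as it is set. Only then press the start button fully down and let it come up again; leave the things lying around the tester alone.

Things in the scene. Friction and masses are not known exactly. Their poses are not given: they have to be found in the camera images.
- tester: Lamp tester: a fixed grey painted metal box, 160 x 260 mm and 60 mm tall, screwed down on the bench. Origin at the centre of its underside, z up, its long side along its y. On its flat top: the nested control, its vertical axis at (0, +55) mm in the box's frame, and the start button at (0, -75) mm.
- control_axis (a point): Point on the vertical axis of the nested control, 29 mm above the box's top (89 mm above the bench), level with the outer ring's top face. From below, heights above the box's top: thin dark steel collar (66 mm across, up to 3.5 mm), outer ring (4 to 29 mm), inner knob (30 to 48 mm). All turn about this axis.
- ring_grip (a point): Point on the control's axis half-way up the band of the outer ring that is clear to grip, 21 mm above the box's top. The ring is round, fluted aluminium, 54 mm across; the clear band runs from 13 to 29 mm above the box's top. Free friction 0.10 N m; it stays where it is left.
- lug_tip (a point): Outer end, on top, of the ring's lug: an 8 mm wide aluminium finger low on the ring's side, reaching out to 36 mm from the axis, 4 to 11 mm above the box's top; x axis radial, outward. From the start, 0.6 to 1.25 rad counter-clockwise bring the ring to the range switch; where exactly differs each time and cannot be seen. Pushing the switch home takes 0.40 N m over another 0.10 rad, then a hard stop.
- collar_tooth (a point): Middle of the outer end, on top, of the flat tooth on the collar's rim: 13 mm wide, reaching out to 48 mm from the axis, 3.5 mm above the box's top. It shows whether the collar has shifted; where it points tells nothing about where the switch is. Against the hard stop the ring drags the collar along at 0.56 N m or more about the axis.
- pin_top (a point): Centre of the top of the tell-tale pin, a bright steel pin 8 mm across in the collar's tooth, 42 mm from the axis. Flush with the tooth, 3.6 mm above the box's top (63.6 mm above the bench), at the start; rises as the switch is pushed, to 4 mm out of the tooth when it is fully home, and stays up by itself. Not to be touched.
- knob_mark (a point): Outer end of the white pointer ridge (2 mm high) on top of the inner knob, 14.5 mm from the axis, 49.6 mm above the box's top. The knob is round black plastic, 32 mm across, separate from the ring, and turns at a mere touch (0.012 N m).
- start (a joint): Travel of the start button, m: 0 up, 0.006 fully down; springs back by itself, about 1.5 N to begin and 5 N fully down.
- start_top (a point): Centre of the top of the start button, 22 mm above the box's top when up: a plain grey round plunger 26 mm across in a 42 mm dark round housing 12 mm tall; pressed straight down.
- lamp_foot: Bystander: loose rust-brown cast lamp foot, 124 mm across, 55 mm tall with its stub. Origin at the centre of its underside.
- shade: Bystander: loose white metal lamp shade standing on its wide rim, 124 mm across, 85 mm tall. Origin at the centre of its underside.
- bulb_box: Bystander: loose small cardboard bulb carton, 55 x 55 x 90 mm, standing. Origin at the centre of its underside.
- driver: Bystander: loose black-handled screwdriver lying on the bench. Origin at its middle, on its underside.

How it is judged:
By the outcome, as a careful person would: the job done as asked, in the order asked, and still so for the second after the job is handed in, with the robot touching nothing.
It also fails if it takes over 67 s, if anything falls off the work surface, if the arm or the gripper's body presses on something with over 40 N, if the wrist force passes 120 N, or if a joint passes its speed limit or range.

ROBOT

A 7-joint arm with a two-finger parallel gripper is mounted at the origin on the work surface. World frame = base frame: x ahead of the robot, y to its left, z up, the work surface at z = 0. Lengths are in m, angles in rad, forces in N, time in s.
With the tool pointing down it reaches from about 0.35 to 0.9 m from the base axis. Payload 7.2 kg.
Tool frame: the origin (TCP) lies between the finger pads; the fingertips stand 19 mm ahead of it and the grasp point (between the pads) is the TCP; x points along the fingers, z is the direction in which the jaws open and shut, and the axes are right-handed (so a half turn about x gives the same grasp; the last joint's range is limited). The gripper opens to 88 mm and grips with 3 to 60 N. Pads are 20 mm wide; open, the fingers measure 115 mm over their backs; the gripper's body (75 mm by 178 mm) begins 61 mm behind the grasp point.
Start: joints at [-0.068, 0.411, -0.013, 1.596, 0.006, 1.134, -0.082], TCP at [0.625, -0, 0.242] pointing down, gripper open.
Joint ranges: [-2.95, 2.95], [-0.29, 1.99], [-1.47, 1.44], [0.14, 2.54], [-1.03, 4.17], [0.13, 1.85], [-2.86, 2.86]. Speed limits (rad/s): [2.39, 2.39, 3.01, 3.01, 3.14, 3.14, 3.14].

INTERFACE

Orientations are given as [roll, pitch, yaw] about the fixed x, y, z axes, in that order (R = Rz(yaw) Ry(pitch) Rx(roll)).
In Python, from plant import r, get_image, order, models gives the robot as it stands. The module is installed in compiled form; this text tells all that it offers.
- The arm moves only by the tool move_arm, never from a script. Its argument "rows" is a list of rows, each an object with "travel": the shift along the tool's x, y, z in mm, a list of three; "turn": the turn, a rotation vector about the tool's x, y, z in rad, a list of three; "jaw": the finger opening in mm, from 0 to 87.8. In form: [{"travel": [x, y, z], "turn": [ax, ay, az], "jaw": jaw}, ...]. A call has 1 to 12 rows; each row shifts and turns the commanded pose from where the row before left it, along the tool's axes as they then stand; what a row does not reach is not made up. A row lasts 1/8 s, in which the tool goes at most 62.5 mm and 10.7 degrees, less where a joint would pass 70% of its speed; a pose out of reach is approached as far as the arm can. A call with a gripper value outside its range is refused whole. The fingers move at their own pace and stop on an object; "force" is the grip in N (left out, the last holds). Time passes only in rows, so rows that do not move let the fingers close. It gives the time, the measured TCP pose, the force and the opening at its end, in the units of the state.
- r.sense(): the state, without advancing time (a new reading comes with each control period).
- get_image(name): name is "scene" or "side" or "wrist"; returns a dict with "img" (384x512x3 uint8, red, green, blue), "z_map" (384x512 float32, m along the optical axis (not along the pixel's ray), 0 where there is no reading), "mtx" (3x3 intrinsics, pixels), "cam_to_world" (4x4, takes a point from camera to world coordinates). Camera axes: x right, y down, z forward; pixel columns grow to the right and rows downward; lengths in m; the calibration is good to about 2 mm. A picture is of the moment at which its call begins.
- order.job_done(): hands the job in, once; it reports no verdict.
Trained networks look in the newest picture that a camera, given by its name, has taken for a name from the list of things; names that differ only in an ending like _2 or _b are one class to them, and where a whole thing is asked for, a point or a joint stands for the part that bears it (a point fixed in the world has none). Each returns a list of dicts, best first, with "score" (0 to 1); they miss things now and then, are a little off and sometimes report something else, mostly with a low value. They report only what shows in the picture. A call takes as long as a camera call.
- models.boxes_of(thing, camera): "at" ([column, row] in pixels, amid what is visible of it).
- models.tip_of(thing, camera): "at" ([column, row] in pixels: a listed point, or the origin of a listed thing).
The state is a dict: "clock": time; "qpos": joint angles; "qvel": joint speeds; "joint_torque": joint torques, N m; "position": TCP position; "ee_rot": TCP orientation; "ft_force": force on the tool from outside, world axes, zero at the start; "torque": the same for the moment, N m; "width": opening from 0.0 (shut) to 1.0 (fully open).
Only numpy, scipy, OpenCV 4.12 (cv2) and the standard library are available. Lean on these libraries where they do the work, as an engineer would, in place of code of your own. Each camera call takes 0.05 s, during which the arm holds its last target.

## Working session

There is one attempt and no reset: what is moved stays moved. The work goes in short steps, Python scripts to look and compute and a tool call to move; the robot and the scene stay as the last step left them, time stands still between calls to the robot, and variables do not carry over. Pictures are saved under pics/ and viewed, and the job is handed in when it is done.

Besides the shell and the picture viewer there is one more tool, called by a JSON object that holds its "api" and its "payload", one argument or row to a line. move_arm: Moves the arm, as the interface text tells. Its arguments: {"type":"object","properties":{"rows":{"type":"array","items":{"type":"object","properties":{"travel":{"type":"array","items":{"type":"number"}},"turn":{"type":"array","items":{"type":"number"}},"jaw":{"type":"number"}}}},"force":{"type":"number"}},"required":["rows"]}

```bash
mkdir -p pics; cat > h.py <<'E'
import numpy as np, cv2
from plant import r, get_image, order, models
def save(d,n,crop=None,sc=1):
    im=d["img"][:,:,::-1]
    if crop: c0,r0,c1,r1=crop; im=im[r0:r1,c0:c1]
    if sc!=1: im=cv2.resize(im,None,fx=sc,fy=sc,interpolation=cv2.INTER_CUBIC)
    cv2.imwrite("pics/"+n+".png",im)
def ray_z(d,uv,z):
    "point on pixel ray at world height z"
    K=d["mtx"];T=d["cam_to_world"]
    v=T[:3,:3]@np.linalg.inv(K)@np.array([uv[0],uv[1],1.]); o=T[:3,3]
    return o+v*(z-o[2])/v[2]
def dep(d,uv):
    u,v=int(round(uv[0])),int(round(uv[1])); z=d["z_map"][v,u]
    p=np.linalg.inv(d["mtx"])@np.array([uv[0],uv[1],1.])*z
    return d["cam_to_world"][:3,:3]@p+d["cam_to_world"][:3,3]
def proj(d,p):
    T=np.linalg.inv(d["cam_to_world"]); c=T[:3,:3]@np.asarray(p)+T[:3,3]; q=d["mtx"]@c
    return q[:2]/q[2]
E
python3 - <<'E'
from h import *
np.set_printoptions(precision=4,suppress=True)
print(r.sense())
Z=dict(control_axis=.089,ring_grip=.081,lug_tip=.071,collar_tooth=.0635,pin_top=.0636,knob_mark=.1096,start_top=.082)
for c in("scene","side","wrist"):
    d=get_image(c); save(d,c+"0",None,1.5); print(c,d["cam_to_world"][:3,3])
    for t in ["tester","lamp_foot","shade","bulb_box","driver"]+list(Z):
        m=models.tip_of(t,c)[:2]
        for k in m: print(t,round(k["score"],2),np.round(k["at"],1),ray_z(d,k["at"],Z.get(t,0.)),dep(d,k["at"]))
E
```

```text
{'clock': 0.0, 'qpos': array([-0.0682,  0.4119, -0.0127,  1.597 ,  0.0056,  1.1343, -0.0822]), 'qvel': array([-0.0007, -0.0002, -0.0005,  0.0002,  0.002 ,  0.0005,  0.0017]), 'joint_torque': array([ -0.0003, -58.7956,   0.6417, -29.1074,  -0.0538,   0.0184,
         0.0002]), 'position': array([ 0.6245, -0.0001,  0.2408]), 'ee_rot': array([-3.0714,  1.5692, -3.0715]), 'ft_force': array([ 0.8519, -0.3204, -1.4007]), 'torque': array([-0.011 , -0.0098, -0.0153]), 'width': 0.9971341732748085}
scene [ 1.1311 -0.669   0.9445]
tester 0.85 [231.5 214.9] [ 0.5786 -0.0244  0.    ] [ 0.6136 -0.0653  0.0599]
lamp_foot 0.96 [284.1 175.1] [0.6126 0.2018 0.    ] [0.6248 0.1814 0.0222]
lamp_foot 0.18 [228.9 192.1] [0.5161 0.0444 0.    ] [ 0.5555 -0.0013  0.0605]
shade 0.84 [150.1 256.9] [ 0.4919 -0.2649  0.    ] [ 0.529  -0.2883  0.0547]
shade 0.43 [207.4 211. ] [ 0.5119 -0.0521  0.    ] [ 0.5664 -0.1063  0.0831]
bulb_box 0.69 [282.4 244. ] [ 0.7555 -0.0299  0.    ] [ 0.7634 -0.0433  0.0198]
bulb_box 0.66 [246.2 181.1] [0.5309 0.1127 0.    ] [0.6015 0.0207 0.1111]
driver 0.75 [243.1 269.9] [ 0.7181 
[... 2115 characters left out ...]
ontrol_axis 0.31 [216.  168.3] [0.5888 0.0193 0.089 ] [0.591  0.0227 0.1072]
ring_grip 0.56 [215.1 168.8] [0.5868 0.0172 0.081 ] [0.5901 0.0221 0.107 ]
lug_tip 0.79 [197.4 189.1] [ 0.5646 -0.0081  0.071 ] [ 0.5623 -0.0113  0.059 ]
lug_tip 0.54 [215.9 170.7] [0.5863 0.0132 0.071 ] [0.5909 0.0203 0.1075]
collar_tooth 0.91 [250.1 194.1] [ 0.6246 -0.0161  0.0635] [ 0.6246 -0.0178  0.0574]
collar_tooth 0.42 [218.4 165. ] [0.5885 0.0183 0.0635] [0.5935 0.026  0.1074]
pin_top 0.42 [242.2 188.9] [ 0.6154 -0.0098  0.0636] [ 0.6154 -0.01    0.0626]
knob_mark 0.85 [231.  175.3] [0.6059 0.0161 0.1096] [0.6043 0.0115 0.0877]
start_top 0.79 [199.6 271.4] [ 0.5643 -0.1072  0.082 ] [ 0.564  -0.1078  0.081 ]
```

View pics/wrist0.png

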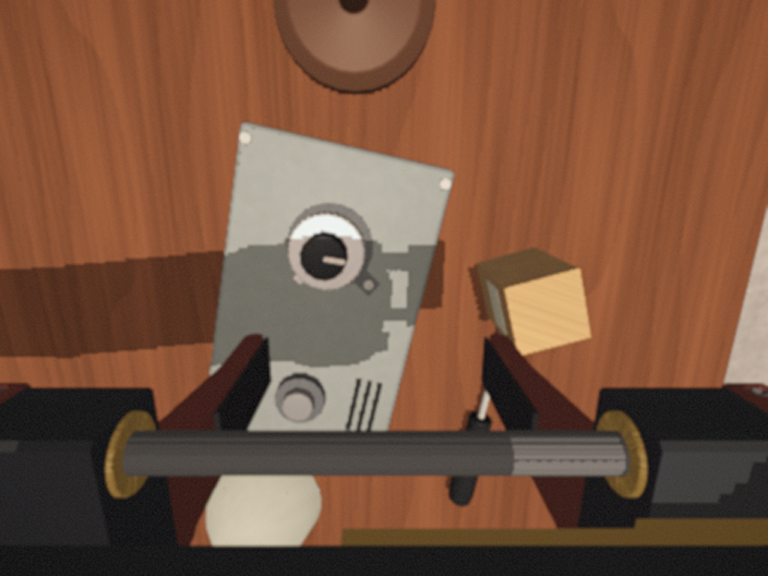

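View pics/side0.png

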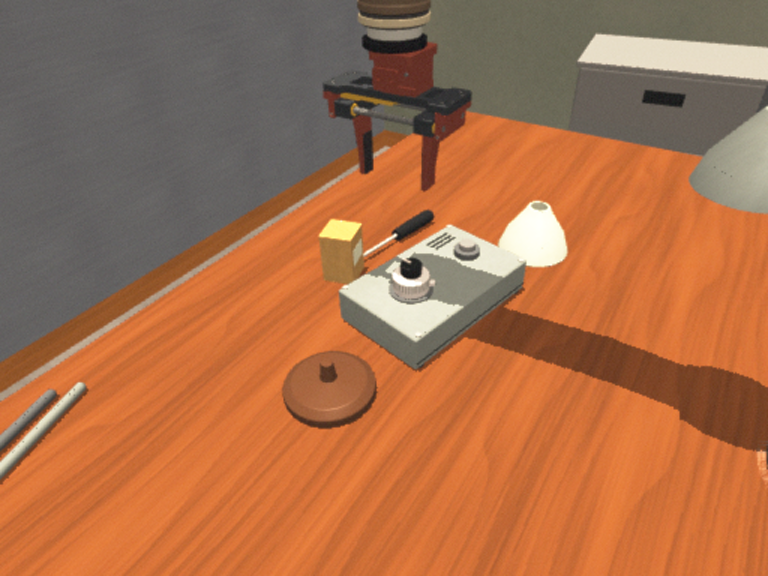

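View pics/scene0.png

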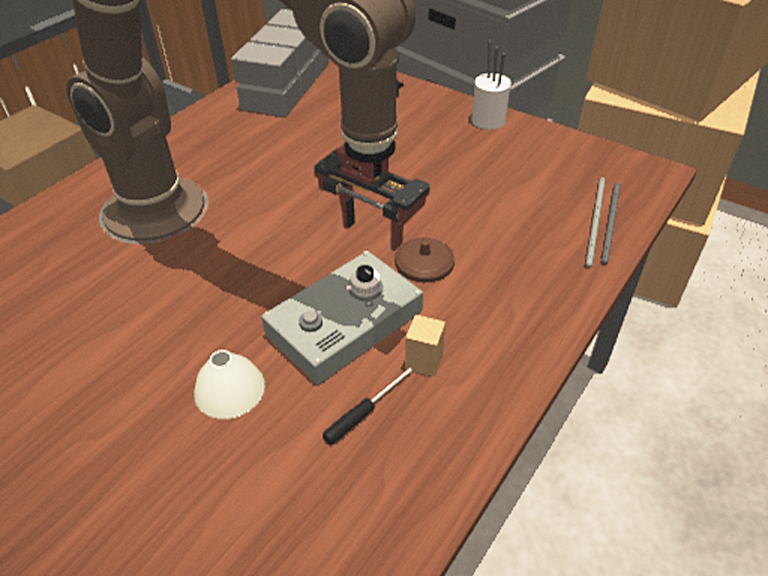

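The wrist view shows the control at about (325,250), the tooth at (369,285), the lug at (297,283) and the start button at (298,398), all at 1.5x scale. Next I'll get the tool axes and fit the axis from depth.

```bash
python3 - <<'E'
from h import *
from scipy.spatial.transform import Rotation as Ro
np.set_printoptions(precision=4,suppress=True)
s=r.sense(); print(Ro.from_euler('xyz',s['ee_rot']).as_matrix())
for c in("scene","side","wrist"):
    d=get_image(c); print(d["mtx"][0,0],d["mtx"][:2,2],"cam z",d["cam_to_world"][:3,:3].tolist() if c=="wrist" else "")
    v,u=np.mgrid[:384,:512]; z=d["z_map"]; K=d["mtx"]
    P=np.stack([(u-K[0,2])/K[0,0]*z,(v-K[1,2])/K[1,1]*z,z],-1)@d["cam_to_world"][:3,:3].T+d["cam_to_world"][:3,3]
    near=(np.hypot(P[...,0]-.592,P[...,1]-.021)<.06)&(z>0)
    k=near&(P[...,2]>.105); g=near&(abs(P[...,2]-.089)<.002)
    for n,m in(("knob",k),("ring",g)):
        q=P[m]; print(c,n,m.sum(),q.mean(0) if m.sum() else "",((q.max(0)+q.min(0))/2) if m.sum() else "")
E
```

```text
[[ 0.     -0.0001  1.    ]
 [ 0.      1.      0.0001]
 [-1.      0.      0.    ]]
441.590031501032 [254.644  193.9386] cam z 
scene knob 1453 [ 0.5989 -0.0104  0.3433] [0.594  0.0006 0.3267]
scene ring 82 [0.5942 0.016  0.0893] [0.59   0.0205 0.0891]
358.5614409957155 [259.4925 186.509 ] cam z 
side knob 4436 [0.5937 0.0189 0.3608] [0.5933 0.0048 0.2758]
side ring 168 [0.5842 0.0267 0.0888] [0.5877 0.0199 0.089 ]
283.73239782117406 [250.3708 194.6338] cam z [[0.9999992118160801, 0.0012081818808362477, -0.0003415607692288446], [0.0010691438582800508, -0.9620556833087448, -0.2728510933545111], [-0.0006582542263892113, 0.27285051312006847, -0.9620562167521639]]
wrist knob 32712 [0.597  0.0215 0.3138] [0.5993 0.0104 0.2229]
wrist ring 1086 [0.591  0.0221 0.0882] [0.5896 0.0197 0.0886]
```

{"api": "move_arm", "payload": {
  "rows": [
    {"travel": [20, 10, -17], "turn": [0, 0, 0], "jaw": 87},
    {"travel": [21, 11, -17], "turn": [0.18, 0, 0], "jaw": 87},
    {"travel": [0, 0, 0], "turn": [0.18, 0, 0], "jaw": 87},
    {"travel": [0, 0, 0], "turn": [0.18, 0, 0], "jaw": 87},
    {"travel": [0, 0, 0], "turn": [0.18, 0, 0], "jaw": 87},
    {"travel": [0, 0, 0], "turn": [0.18, 0, 0], "jaw": 87},
    {"travel": [0, 0, 0], "turn": [0.18, 0, 0], "jaw": 87},
    {"travel": [0, 0, 0], "turn": [0.18, 0, 0], "jaw": 87},
    {"travel": [0, 0, 0], "turn": [0.18, 0, 0], "jaw": 87},
    {"travel": [0, 0, 0], "turn": [0.18, 0, 0], "jaw": 87},
    {"travel": [0, 0, 0], "turn": [0.18, 0, 0], "jaw": 87},
    {"travel": [0, 0, 0], "turn": [0.18, 0, 0], "jaw": 87}
  ]
}}

```text
clock: 3.6
position: [0.5911, 0.0211, 0.2007]
ee_rot: [2.388, 1.571, 0.402]
ft_force: [-0.1, 0.0, 0.0]
width: 0.992
```

{"api": "move_arm", "payload": {
  "rows": [
    {"travel": [0, 0, 0], "turn": [0.18, 0, 0], "jaw": 87},
    {"travel": [0, 0, 0], "turn": [0.18, 0, 0], "jaw": 87},
    {"travel": [0, 0, 0], "turn": [0, 0, 0], "jaw": 87}
  ]
}}

```text
clock: 3.98
position: [0.591, 0.0212, 0.2006]
ee_rot: [0.625, 1.571, -1.713]
ft_force: [0.5, -1.1, -0.5]
width: 0.987
```

```bash
cat > look.py <<'E'
from h import *
from scipy.spatial.transform import Rotation as Ro
np.set_printoptions(precision=4,suppress=True)
s=r.sense(); print(s['clock'],s['qpos'],s['position'],s['ft_force'],s['torque'],s['width']);R=Ro.from_euler('xyz',s['ee_rot']).as_matrix();print(R)
d=get_image("wrist"); save(d,"w_%d"%(s['clock']*1000),None,1.5)
v,u=np.mgrid[:384,:512]; z=d["z_map"]; K=d["mtx"]
P=np.stack([(u-K[0,2])/K[0,0]*z,(v-K[1,2])/K[1,1]*z,z],-1)@d["cam_to_world"][:3,:3].T+d["cam_to_world"][:3,3]
near=(np.hypot(P[...,0]-.592,P[...,1]-.021)<.05)&(z>0)
for n,m in(("knob",near&(abs(P[...,2]-.109)<.004)),("ring",near&(abs(P[...,2]-.089)<.002))):
    q=P[m]
    if len(q):
        h=cv2.convexHull((q[:,:2]*1000).astype(np.float32)); c,rr=cv2.minEnclosingCircle(h); print(n,len(q),c,rr,q[:,2].mean())
Z=dict(control_axis=.089,lug_tip=.071,collar_tooth=.0635,pin_top=.0636,knob_mark=.1096,start_top=.082)
for t in Z:
    for k in models.tip_of(t,"wrist")[:2]:
        p=ray_z(d,k["at"],Z[t]); e=p[:2]-[.591,.0205]; print(t,round(k["score"],2),np.round(k["at"],1),p,dep(d,k["at"]),"r %.4f ang %.3f"%(np.hypot(*e),np.arctan2(e[1],e[0])))
E
python3 look.py; ls pics
```

```text
3.975 [-0.4715  0.4152  0.4743  1.7538 -0.217   1.0247 -2.2567] [0.591  0.0212 0.2006] [ 0.4794 -1.0528 -0.5329] [ 0.0981  0.1347 -0.0437] 0.9874981519565716
[[-0.      0.7195 -0.6945]
 [-0.0002 -0.6945 -0.7195]
 [-1.      0.0001  0.0002]]
knob 951 (589.7550048828125, 18.564441680908203) 15.872922897338867 0.10719721207673248
ring 1300 (589.7103271484375, 18.767013549804688) 27.149227142333984 0.0881892580727105
control_axis 0.63 [254.6 196.1] [0.589  0.0169 0.089 ] [0.593  0.0135 0.1069] r 0.0041 ang -2.066
lug_tip 0.86 [288.6 193.4] [ 0.5636 -0.006   0.071 ] [ 0.5598 -0.0048  0.0583] r 0.0381 ang -2.372
collar_tooth 0.95 [252.2 140.9] [ 0.6254 -0.0152  0.0635] [ 0.6251 -0.0149  0.0587] r 0.0496 ang -0.804
collar_tooth 0.32 [148.6 256.2] [0.6143 0.1521 0.0635] [0.6319 0.0468 0.224 ] r 0.1337 ang 1.396
pin_top 0.56 [251.8 145.4] [ 0.6226 -0.0119  0.0636] [ 0.6224 -0.0118  0.0615] r 0.0452 ang -0.799
pin_top 0.21 [247. 191.] [0.5927 0.0235 0.0636] [0.601  0.0149 0.1076] r 0.0035 ang 1.048
knob_mark 0.77 [241.9 188.6] [0.6058 0.0161 0.1096] [0.605  0.0171 0.1048] r 0.0155 ang -0.286
start_top 0.6 [378.8 122.5] [ 0.5601 -0.1088  0.082 ] [ 0.5597 -0.1091  0.0808] r 0.1329 ang -1.806
scene0.png
side0.png
w_3975.png
wrist0.png
```

View pics/w_3975.png

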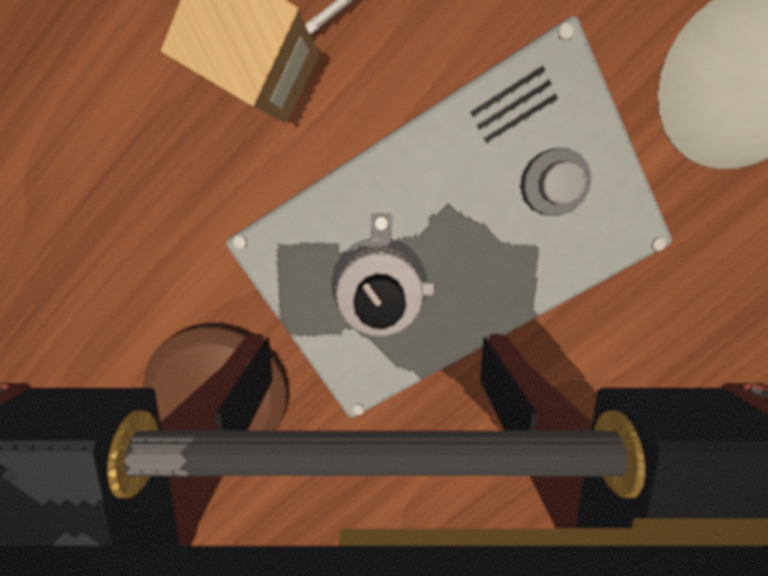

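{"api": "move_arm", "payload": {
  "rows": [
    {"travel": [30, 0.3, 2.5], "turn": [0, 0, 0], "jaw": 87},
    {"travel": [30, 0, 0], "turn": [0, 0, 0], "jaw": 87},
    {"travel": [30, 0, 0], "turn": [0, 0, 0], "jaw": 87},
    {"travel": [16, 0, 0], "turn": [0, 0, 0], "jaw": 87},
    {"travel": [0, 0, 0], "turn": [0, 0, 0], "jaw": 87},
    {"travel": [0, 0, 0], "turn": [0, 0, 0], "jaw": 87}
  ]
}}

```text
clock: 5.08
position: [0.5902, 0.0189, 0.0957]
ee_rot: [2.421, 1.569, 0.081]
ft_force: [0.3, 0.6, 0.2]
width: 0.991
```

```bash
python3 look.py | cat; ls pics
```

```text
5.075 [-0.423   0.5406  0.4216  1.8453 -0.2935  0.8155 -2.1919] [0.5902 0.0189 0.0957] [0.258  0.5825 0.246 ] [0.098  0.0929 0.0105] 0.9907946009577925
[[ 0.0015  0.7185 -0.6956]
 [ 0.0001 -0.6956 -0.7185]
 [-1.      0.001  -0.0011]]
knob 3001 (594.7304077148438, 18.18268585205078) 49.136653900146484 0.10754370989736259
ring 3058 (595.4781494140625, 17.7686767578125) 48.9362907409668 0.08826158015991234
control_axis 0.64 [251.7 249.5] [0.5893 0.018  0.089 ] [0.5957 0.0119 0.1065] r 0.0030 ang -2.168
lug_tip 0.61 [305.7 238.9] [ 0.5641 -0.0058  0.071 ] [ 0.5587 -0.0039  0.0598] r 0.0376 ang -2.368
collar_tooth 0.7 [251.4 159.7] [ 0.624  -0.0153  0.0635] [ 0.6238 -0.0151  0.0616] r 0.0487 ang -0.826
pin_top 0.65 [253. 170.] [ 0.6187 -0.0116  0.0636] [ 0.6184 -0.0113  0.0615] r 0.0424 ang -0.859
start_top 0.72 [458.8 129.8] [ 0.5604 -0.1085  0.082 ] [ 0.5599 -0.1089  0.0811] r 0.1325 ang -1.804
scene0.png
side0.png
w_3975.png
w_5075.png
wrist0.png
```

View pics/w_5075.png

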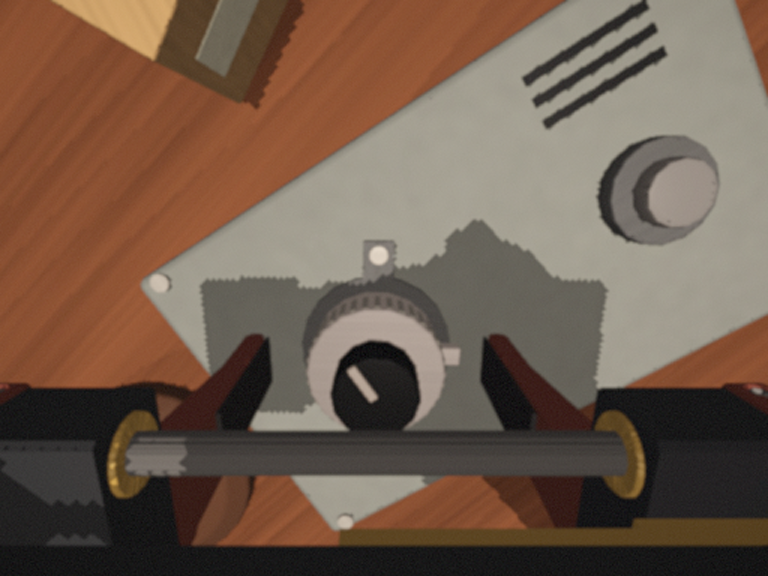

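{"api": "move_arm", "payload": {
  "rows": [
    {"travel": [1.5, 0, 0], "turn": [0, 0, 0], "jaw": 70},
    {"travel": [0, 0, 0], "turn": [0, 0, 0], "jaw": 60},
    {"travel": [0, 0, 0], "turn": [0, 0, 0], "jaw": 50},
    {"travel": [0, 0, 0], "turn": [0, 0, 0], "jaw": 50},
    {"travel": [0, 0, 0], "turn": [0, 0, 0], "jaw": 50},
    {"travel": [0, 0, 0], "turn": [0, 0, 0], "jaw": 50}
  ],
  "force": 15
}}

```text
clock: 6.18
position: [0.5898, 0.0193, 0.0933]
ee_rot: [2.763, 1.57, 0.423]
ft_force: [0.8, 0.2, -0.2]
width: 0.612
```

```bash
python3 -c "
from h import *
np.set_printoptions(precision=4,suppress=True)
s=r.sense()
for k in('clock','position','ee_rot','ft_force','torque','width'):print(k,s[k])
d=get_image('wrist');save(d,'w_close',None,1.5)"
```

```text
clock 6.175
position [0.5898 0.0193 0.0933]
ee_rot [2.7631 1.5701 0.4234]
ft_force [ 0.8216  0.2472 -0.1865]
torque [ 0.4166 -0.254   0.0096]
width 0.6122832432152043
```

{"api": "move_arm", "payload": {
  "rows": [
    {"travel": [0, 0, 0], "turn": [-0.04, 0, 0], "jaw": 50},
    {"travel": [0, 0, 0], "turn": [-0.04, 0, 0], "jaw": 50},
    {"travel": [0, 0, 0], "turn": [0, 0, 0], "jaw": 50}
  ],
  "force": 20
}}

```text
clock: 6.6
position: [0.5897, 0.0193, 0.0932]
ee_rot: [2.91, 1.57, 0.651]
ft_force: [3.5, 2.2, -0.7]
width: 0.608
```

```bash
cat > st.py <<'E'
from h import *
import sys
from scipy.spatial.transform import Rotation as Ro
np.set_printoptions(precision=4,suppress=True)
s=r.sense(); R=Ro.from_euler('xyz',s['ee_rot']).as_matrix()
print(s['clock'],"pos",s['position'],"yaw(camdir) %.4f"%np.arctan2(R[1,1],R[0,1]),"F",s['ft_force'],"M",s['torque'],"w %.3f"%s['width'],"q7 %.3f"%s['qpos'][6],"tau7",s['joint_torque'][6])
if len(sys.argv)>1: d=get_image('wrist');save(d,sys.argv[1],None,1.5)
E
python3 st.py w_t1
```

```text
6.6 pos [0.5897 0.0193 0.0932] yaw(camdir) -0.6878 F [ 3.5411  2.1916 -0.6746] M [ 0.736  -0.4799  0.0849] w 0.608 q7 -2.124 tau7 0.16655717510730028
```

View pics/w_t1.png

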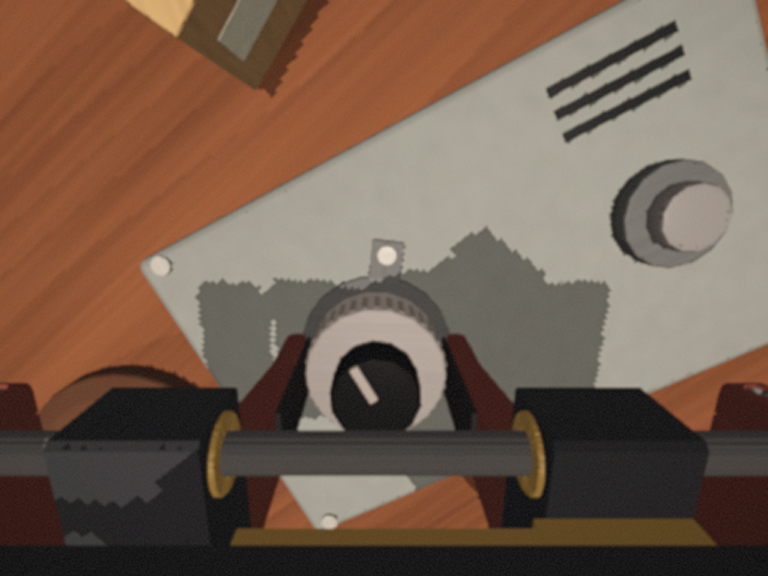

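{"api": "move_arm", "payload": {
  "rows": [
    {"travel": [0, 0, 0], "turn": [-0.05, 0, 0], "jaw": 50},
    {"travel": [0, 0, 0], "turn": [-0.05, 0, 0], "jaw": 50},
    {"travel": [0, 0, 0], "turn": [-0.05, 0, 0], "jaw": 50},
    {"travel": [0, 0, 0], "turn": [-0.05, 0, 0], "jaw": 50},
    {"travel": [0, 0, 0], "turn": [-0.05, 0, 0], "jaw": 50},
    {"travel": [0, 0, 0], "turn": [-0.05, 0, 0], "jaw": 50},
    {"travel": [0, 0, 0], "turn": [-0.05, 0, 0], "jaw": 50},
    {"travel": [0, 0, 0], "turn": [-0.05, 0, 0], "jaw": 50},
    {"travel": [0, 0, 0], "turn": [0, 0, 0], "jaw": 50}
  ]
}}

```text
clock: 7.78
position: [0.5898, 0.0193, 0.0933]
ee_rot: [2.403, 1.57, 0.543]
ft_force: [2.3, 2.2, 0.0]
width: 0.611
```

```bash
python3 st.py w_t2
```

```text
7.775 pos [0.5898 0.0193 0.0933] yaw(camdir) -0.2893 F [2.291  2.2319 0.0397] M [ 0.7895 -0.5997  0.0615] w 0.611 q7 -1.792 tau7 0.22939489223062992
```

View pics/w_t2.png

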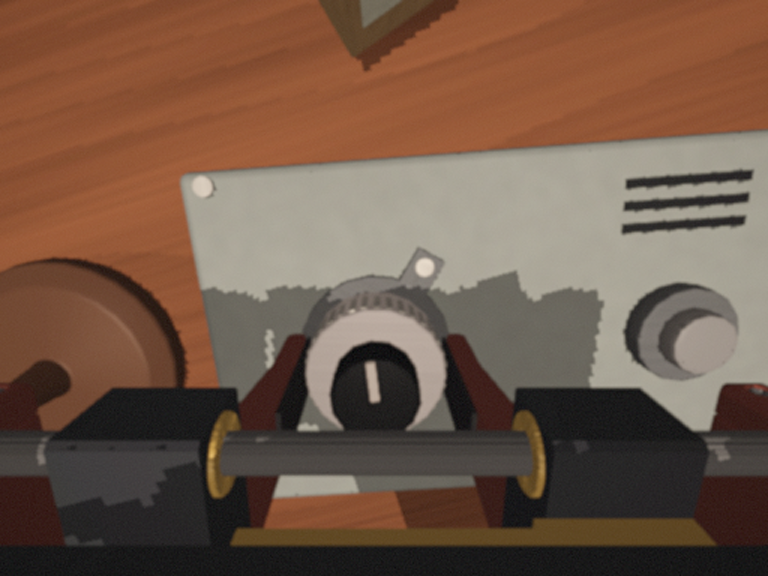

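{"api": "move_arm", "payload": {
  "rows": [
    {"travel": [0, 0, 0], "turn": [-0.04, 0, 0], "jaw": 50},
    {"travel": [0, 0, 0], "turn": [-0.04, 0, 0], "jaw": 50},
    {"travel": [0, 0, 0], "turn": [-0.04, 0, 0], "jaw": 50},
    {"travel": [0, 0, 0], "turn": [0, 0, 0], "jaw": 50}
  ]
}}

```text
clock: 8.32
position: [0.5897, 0.0193, 0.0932]
ee_rot: [2.293, 1.57, 0.555]
ft_force: [3.1, 4.2, -0.2]
width: 0.611
```

```bash
python3 st.py w_t3
```

```text
8.325 pos [0.5897 0.0193 0.0932] yaw(camdir) -0.1670 F [ 3.0708  4.2207 -0.1999] M [ 0.9316 -0.741   0.1251] w 0.611 q7 -1.690 tau7 0.09923861129209399
```

{"api": "move_arm", "payload": {
  "rows": [
    {"travel": [0, 0, 0], "turn": [-0.03, 0, 0], "jaw": 50},
    {"travel": [0, 0, 0], "turn": [-0.03, 0, 0], "jaw": 50},
    {"travel": [0, 0, 0], "turn": [0, 0, 0], "jaw": 50}
  ]
}}

```text
clock: 8.75
position: [0.5898, 0.0193, 0.0932]
ee_rot: [2.147, 1.57, 0.469]
ft_force: [4.2, 3.6, -0.5]
width: 0.611
```

```bash
python3 st.py w_t4
```

```text
8.75 pos [0.5898 0.0193 0.0932] yaw(camdir) -0.1072 F [ 4.1751  3.6424 -0.4772] M [ 0.9294 -0.7176  0.0929] w 0.611 q7 -1.640 tau7 0.054011758184060454
```

{"api": "move_arm", "payload": {
  "rows": [
    {"travel": [0, 0, 0], "turn": [-0.03, 0, 0], "jaw": 50},
    {"travel": [0, 0, 0], "turn": [-0.03, 0, 0], "jaw": 50},
    {"travel": [0, 0, 0], "turn": [0, 0, 0], "jaw": 50}
  ]
}}

```text
clock: 9.18
position: [0.5898, 0.0193, 0.0933]
ee_rot: [2.124, 1.57, 0.506]
ft_force: [2.2, 2.7, 0.0]
width: 0.608
```

```bash
python3 st.py w_t5
```

```text
9.175 pos [0.5898 0.0193 0.0933] yaw(camdir) -0.0472 F [2.1828 2.7167 0.0089] M [ 0.9546 -0.73    0.1132] w 0.608 q7 -1.590 tau7 0.054083605064079165
```

View pics/w_t5.png

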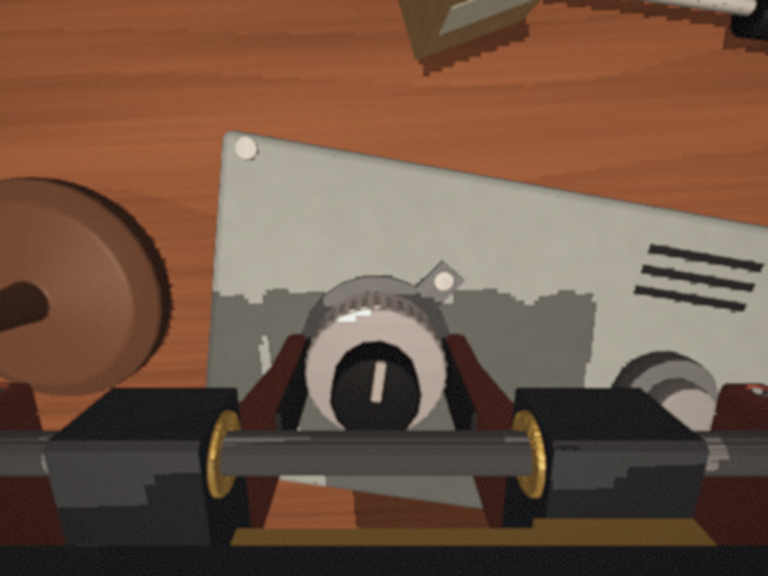

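{"api": "move_arm", "payload": {
  "rows": [
    {"travel": [0, 0, 0], "turn": [-0.03, 0, 0], "jaw": 50},
    {"travel": [0, 0, 0], "turn": [-0.03, 0, 0], "jaw": 50},
    {"travel": [0, 0, 0], "turn": [0, 0, 0], "jaw": 50}
  ]
}}

```text
clock: 9.6
position: [0.5898, 0.0193, 0.0932]
ee_rot: [2.06, 1.57, 0.502]
ft_force: [3.4, 4.4, -0.6]
width: 0.609
```

```bash
python3 st.py w_t6
```

```text
9.6 pos [0.5898 0.0193 0.0932] yaw(camdir) 0.0128 F [ 3.3867  4.3728 -0.6458] M [ 0.952  -0.6664  0.0722] w 0.609 q7 -1.540 tau7 0.05413250299170613
```

{"api": "move_arm", "payload": {
  "rows": [
    {"travel": [0, 0, 0], "turn": [-0.03, 0, 0], "jaw": 50},
    {"travel": [0, 0, 0], "turn": [-0.03, 0, 0], "jaw": 50},
    {"travel": [0, 0, 0], "turn": [0, 0, 0], "jaw": 50}
  ]
}}

```text
clock: 10.02
position: [0.5898, 0.0193, 0.0932]
ee_rot: [1.951, 1.57, 0.453]
ft_force: [3.2, 3.8, -0.0]
width: 0.611
```

```bash
python3 st.py w_t7
```

```text
10.025 pos [0.5898 0.0193 0.0932] yaw(camdir) 0.0729 F [ 3.2226  3.7984 -0.0186] M [ 0.925  -0.7208  0.1078] w 0.611 q7 -1.489 tau7 0.05424296949058771
```

{"api": "move_arm", "payload": {
  "rows": [
    {"travel": [0, 0, 0], "turn": [-0.03, 0, 0], "jaw": 50},
    {"travel": [0, 0, 0], "turn": [-0.03, 0, 0], "jaw": 50},
    {"travel": [0, 0, 0], "turn": [0, 0, 0], "jaw": 50}
  ]
}}

```text
clock: 10.45
position: [0.5898, 0.0193, 0.0932]
ee_rot: [1.901, 1.57, 0.464]
ft_force: [3.4, 3.7, 0.8]
width: 0.611
```

```bash
python3 st.py w_t8
```

```text
10.45 pos [0.5898 0.0193 0.0932] yaw(camdir) 0.1329 F [3.4444 3.6529 0.7714] M [ 0.9401 -0.7109  0.1215] w 0.611 q7 -1.439 tau7 0.054265090730041265
```

View pics/w_t8.png

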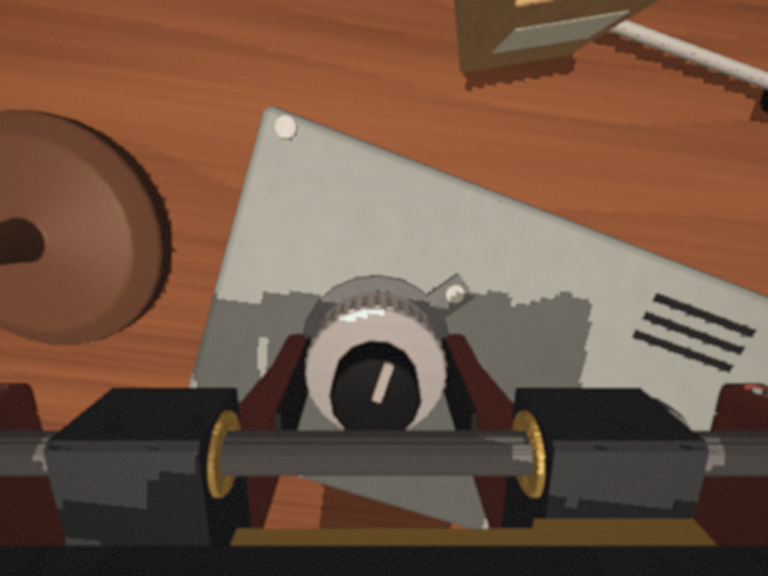

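{"api": "move_arm", "payload": {
  "rows": [
    {"travel": [0, 0, 0], "turn": [-0.03, 0, 0], "jaw": 50},
    {"travel": [0, 0, 0], "turn": [-0.03, 0, 0], "jaw": 50},
    {"travel": [0, 0, 0], "turn": [0, 0, 0], "jaw": 50}
  ]
}}

```text
clock: 10.88
position: [0.5898, 0.0193, 0.0932]
ee_rot: [1.822, 1.57, 0.444]
ft_force: [3.1, 3.7, -0.1]
width: 0.611
```

```bash
python3 st.py w_t9
```

```text
10.875 pos [0.5898 0.0193 0.0932] yaw(camdir) 0.1929 F [ 3.1056  3.6825 -0.1378] M [ 0.9638 -0.6959  0.0487] w 0.611 q7 -1.389 tau7 0.05429460550658405
```

{"api": "move_arm", "payload": {
  "rows": [
    {"travel": [0, 0, 0], "turn": [-0.03, 0, 0], "jaw": 50},
    {"travel": [0, 0, 0], "turn": [-0.03, 0, 0], "jaw": 50},
    {"travel": [0, 0, 0], "turn": [0, 0, 0], "jaw": 50}
  ]
}}

```text
clock: 11.3
position: [0.5898, 0.0194, 0.0932]
ee_rot: [1.8, 1.57, 0.482]
ft_force: [4.1, 4.4, -0.5]
width: 0.605
```

```bash
python3 st.py w_t10
```

```text
11.3 pos [0.5898 0.0194 0.0932] yaw(camdir) 0.2529 F [ 4.1007  4.4335 -0.4737] M [ 0.949  -0.6934  0.0809] w 0.605 q7 -1.338 tau7 0.05446174764074385
```

{"api": "move_arm", "payload": {
  "rows": [
    {"travel": [0, 0, 0], "turn": [-0.03, 0, 0], "jaw": 50},
    {"travel": [0, 0, 0], "turn": [-0.03, 0, 0], "jaw": 50},
    {"travel": [0, 0, 0], "turn": [0, 0, 0], "jaw": 50}
  ]
}}

```text
clock: 11.72
position: [0.5898, 0.0194, 0.0932]
ee_rot: [1.7, 1.57, 0.442]
ft_force: [3.8, 4.2, 0.5]
width: 0.607
```

```bash
python3 st.py w_t11
```

```text
11.725 pos [0.5898 0.0194 0.0932] yaw(camdir) 0.3129 F [3.8084 4.1879 0.4964] M [ 0.9757 -0.731   0.1273] w 0.607 q7 -1.288 tau7 0.05453132442198694
```

View pics/w_t11.png

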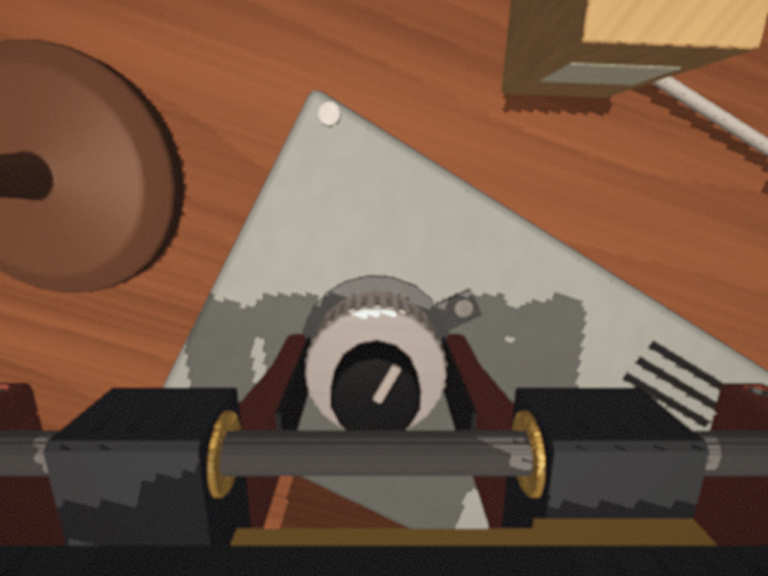

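```bash
python3 - <<'E'
from h import *
for c,(u,v) in(("scene",(243,187)),("side",(272,185))):
    d=get_image(c); save(d,c+"_t11",(u-50,v-38,u+50,v+37),8)
    for k in models.tip_of("lug_tip",c)[:2]+models.tip_of("pin_top",c)[:1]: print(c,k,ray_z(d,k["at"],.071))
E
```

```text
side {'at': [277.5, 180.7], 'score': 0.67} [ 0.59730582 -0.01179567  0.071     ]
```

View pics/scene_t11.png

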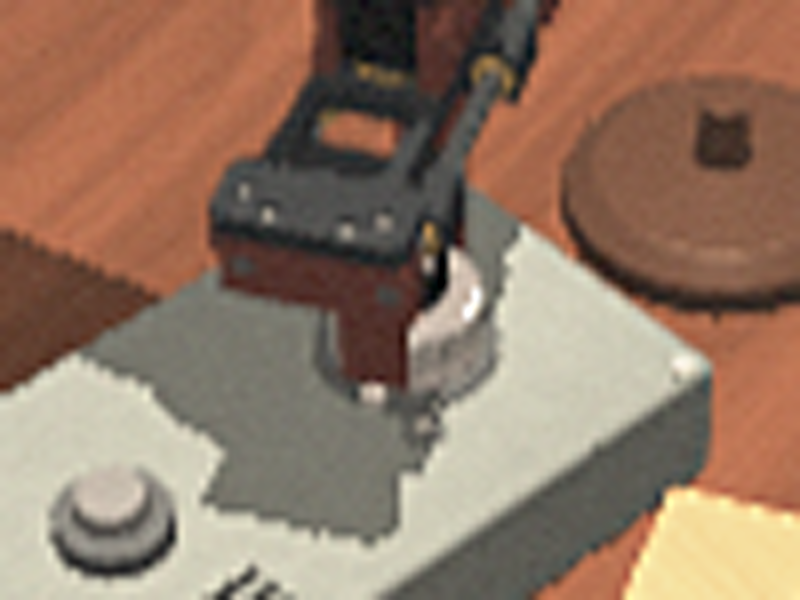

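The lug (372,392) sits under the finger, so the ring is turning with the gripper. The tooth and pin (425,415) are unchanged.

{"api": "move_arm", "payload": {
  "rows": [
    {"travel": [0, 0, 0], "turn": [-0.03, 0, 0], "jaw": 50},
    {"travel": [0, 0, 0], "turn": [-0.03, 0, 0], "jaw": 50},
    {"travel": [0, 0, 0], "turn": [0, 0, 0], "jaw": 50}
  ]
}}

```text
clock: 12.45
position: [0.5898, 0.0194, 0.0932]
ee_rot: [1.659, 1.57, 0.462]
ft_force: [2.1, 4.8, -0.6]
width: 0.612
```

```bash
python3 st.py w_t12
```

```text
12.45 pos [0.5898 0.0194 0.0932] yaw(camdir) 0.3729 F [ 2.1463  4.8245 -0.6328] M [ 0.9811 -0.674   0.0892] w 0.612 q7 -1.237 tau7 0.054425778798758984
```

{"api": "move_arm", "payload": {
  "rows": [
    {"travel": [0, 0, 0], "turn": [-0.03, 0, 0], "jaw": 50},
    {"travel": [0, 0, 0], "turn": [-0.03, 0, 0], "jaw": 50},
    {"travel": [0, 0, 0], "turn": [0, 0, 0], "jaw": 50}
  ]
}}

```text
clock: 12.88
position: [0.5898, 0.0193, 0.0933]
ee_rot: [1.747, 1.57, 0.608]
ft_force: [3.4, 3.9, -0.1]
width: 0.61
```

```bash
python3 st.py w_t13
```

```text
12.875 pos [0.5898 0.0193 0.0933] yaw(camdir) 0.4322 F [ 3.3671  3.9401 -0.0589] M [ 1.0008 -0.6993 -0.2248] w 0.610 q7 -1.187 tau7 0.3599199000746012
```

```bash
python3 - <<'E'
from h import *
d=get_image("wrist"); save(d,"p13",(270,170,350,230),10)
print(models.tip_of("pin_top","wrist"),models.tip_of("collar_tooth","wrist"))
d=get_image("scene"); save(d,"s13",(218,165,278,210),12)
E
```

```text
[{'at': [313.8, 211.3], 'score': 0.46}] [{'at': [322.7, 208.6], 'score': 0.83}]
```

View pics/p13.png

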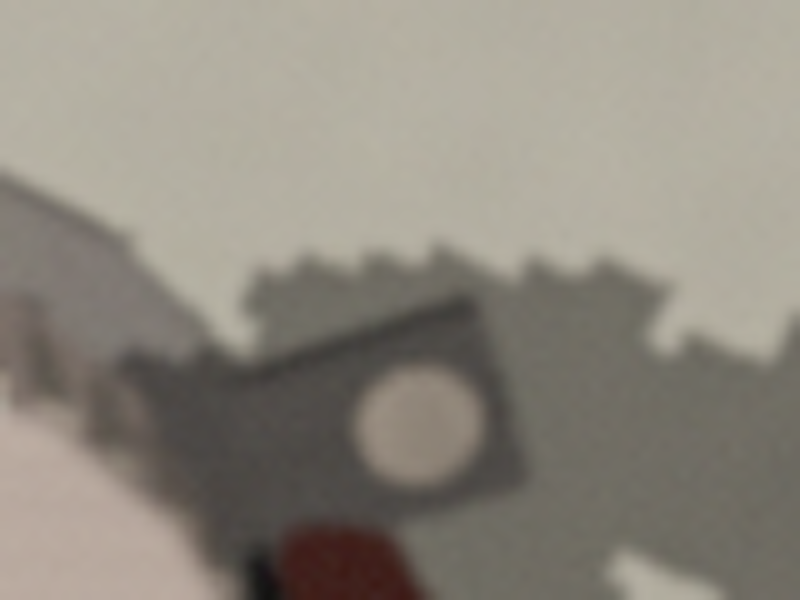

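View pics/s13.png

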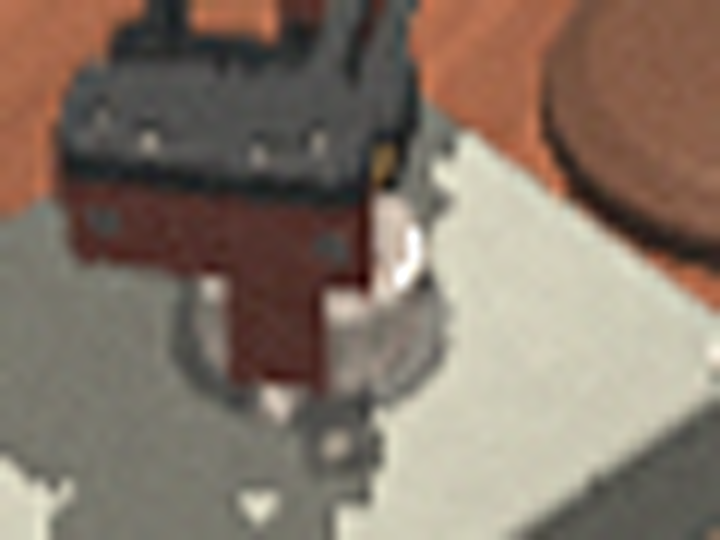

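```bash
cat > pin.py <<'E'
from h import *
import sys
exec(open('st.py').read().split("if len")[0])
d=get_image("wrist")
v,u=np.mgrid[:384,:512]; z=d["z_map"]; K=d["mtx"]
P=np.stack([(u-K[0,2])/K[0,0]*z,(v-K[1,2])/K[1,1]*z,z],-1)@d["cam_to_world"][:3,:3].T+d["cam_to_world"][:3,3]
g=d["img"].mean(2)
m=models.tip_of("pin_top","wrist"); 
p=m[0]["at"] if m else proj(d,[.6187,-.0135,.0636]); print("model",m[:1],"pred",proj(d,[.6187,-.0135,.0636]))
# refine: bright blob near p
w=12; y0,x0=int(p[1])-w,int(p[0])-w; sub=cv2.GaussianBlur(d["img"][y0:y0+2*w,x0:x0+2*w,2],(3,3),0)
zz=P[y0:y0+2*w,x0:x0+2*w,2]
print("z at pin 5x5:",np.median(zz[w-2:w+3,w-2:w+3]))
print((zz[4:20:1,2:22:1]*1000).round(1)[::2,::2])
save(d,sys.argv[1],(270,170,350,230),10)
E
python3 pin.py p13b
```

```text
13.125 pos [0.5898 0.0193 0.0932] yaw(camdir) 0.4319 F [ 2.6274  3.7349 -0.8419] M [ 0.9532 -0.6997 -0.2281] w 0.611 q7 -1.187 tau7 0.20290128886699677
model [{'at': [309.7, 210.3], 'score': 0.68}] pred [314.7643 214.4771]
z at pin 5x5: 0.06302921023995642
[[59.5 59.2 58.4 58.3 60.2 60.4 62.5 63.  62.6 63.4]
 [58.9 60.7 60.9 62.2 62.  63.  62.9 61.6 63.1 62.6]
 [62.5 63.9 62.9 62.1 62.4 63.6 62.5 62.  63.3 63.3]
 [64.  63.5 62.9 62.2 61.9 63.2 61.6 62.7 62.7 62.9]
 [63.1 62.8 62.5 62.  63.  63.1 62.2 63.6 63.5 63.7]
 [62.  63.3 62.9 63.1 63.9 63.9 62.8 62.6 63.  61.5]
 [62.4 62.3 63.  61.8 62.5 63.1 63.8 62.6 63.2 63.2]
 [62.5 62.2 62.9 62.6 63.6 62.8 63.8 62.2 63.3 62.9]]
```

{"api": "move_arm", "payload": {
  "rows": [
    {"travel": [0, 0, 0], "turn": [-0.015, 0, 0], "jaw": 50},
    {"travel": [0, 0, 0], "turn": [-0.015, 0, 0], "jaw": 50},
    {"travel": [0, 0, 0], "turn": [0, 0, 0], "jaw": 50}
  ]
}}

```text
clock: 13.6
position: [0.5898, 0.0194, 0.0932]
ee_rot: [1.81, 1.57, 0.701]
ft_force: [2.3, 4.2, -0.1]
width: 0.608
```

```bash
python3 pin.py p14
```

```text
13.6 pos [0.5898 0.0194 0.0932] yaw(camdir) 0.4618 F [ 2.3153  4.2395 -0.0505] M [ 1.0401 -0.6972 -0.3569] w 0.608 q7 -1.162 tau7 0.3750255983322859
model [{'at': [311.3, 211.3], 'score': 0.47}] pred [315.2067 216.3023]
z at pin 5x5: 0.06390127974147786
[[59.6 58.6 58.9 59.1 59.  60.4 62.1 63.5 63.7 59.1]
 [58.5 60.6 60.8 62.5 61.8 62.6 62.6 62.7 62.6 62.4]
 [61.6 62.5 64.1 63.3 62.8 62.3 62.3 62.4 63.  63.7]
 [62.6 62.3 64.  63.8 61.4 64.7 64.6 64.  63.5 62.3]
 [62.6 62.9 63.4 63.3 64.  64.3 63.5 64.3 63.2 62.1]
 [61.5 62.4 62.  64.6 63.  63.4 65.1 64.1 64.5 62.4]
 [63.7 62.7 62.5 63.2 64.1 63.5 63.5 63.5 62.9 62.8]
 [62.7 62.4 62.4 63.  63.8 64.  63.8 64.8 63.9 61.7]]
```

View pics/p14.png

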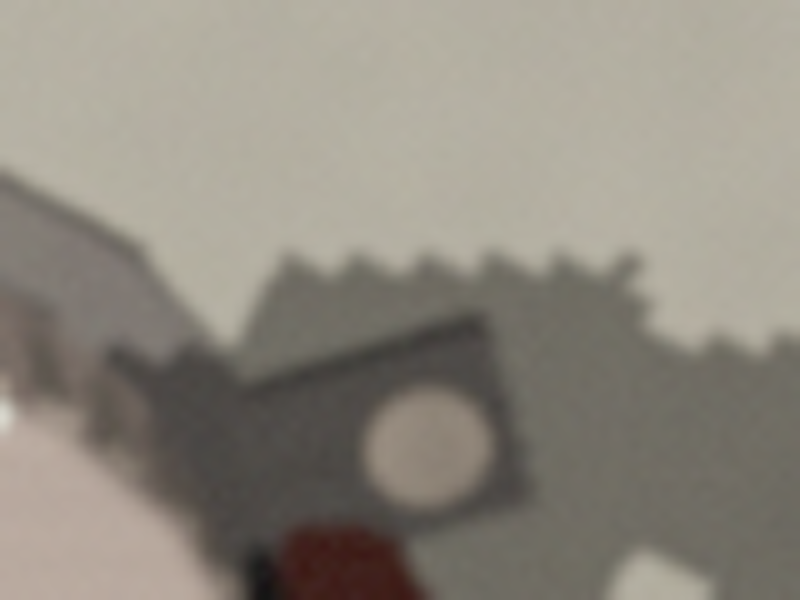

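{"api": "move_arm", "payload": {
  "rows": [
    {"travel": [0, 0, 0], "turn": [-0.01, 0, 0], "jaw": 50},
    {"travel": [0, 0, 0], "turn": [-0.015, 0, 0], "jaw": 50},
    {"travel": [0, 0, 0], "turn": [0, 0, 0], "jaw": 50}
  ]
}}

```text
clock: 14.08
position: [0.5898, 0.0194, 0.0933]
ee_rot: [1.687, 1.57, 0.603]
ft_force: [3.1, 4.9, -0.4]
width: 0.607
```

```bash
python3 pin.py p15
```

```text
14.075 pos [0.5898 0.0194 0.0933] yaw(camdir) 0.4868 F [ 3.1493  4.8997 -0.4063] M [ 0.9465 -0.7333 -0.2396] w 0.607 q7 -1.141 tau7 0.37668870761990547
model [{'at': [312.8, 217.4], 'score': 0.7}] pred [315.5333 217.8371]
z at pin 5x5: 0.06526092970008954
[[62.9 63.6 62.9 62.7 62.7 62.1 62.5 63.  62.9 63. ]
 [63.1 63.9 62.  62.  63.7 65.4 64.3 64.1 62.3 62.6]
 [62.9 63.7 62.7 64.1 64.4 65.4 66.  64.9 64.9 62.8]
 [62.5 61.8 63.  65.3 65.9 64.4 66.6 66.  65.8 61.8]
 [63.1 62.8 62.2 65.6 64.4 64.4 65.1 65.1 65.6 62.4]
 [63.  62.9 62.2 64.9 65.1 65.3 65.3 64.3 64.7 62.6]
 [62.6 62.1 63.3 63.4 65.4 65.7 66.  65.  62.9 62.4]
 [74.7 74.7 75.2 75.4 62.8 62.5 63.5 62.8 60.1 58.4]]
```

View pics/p15.png

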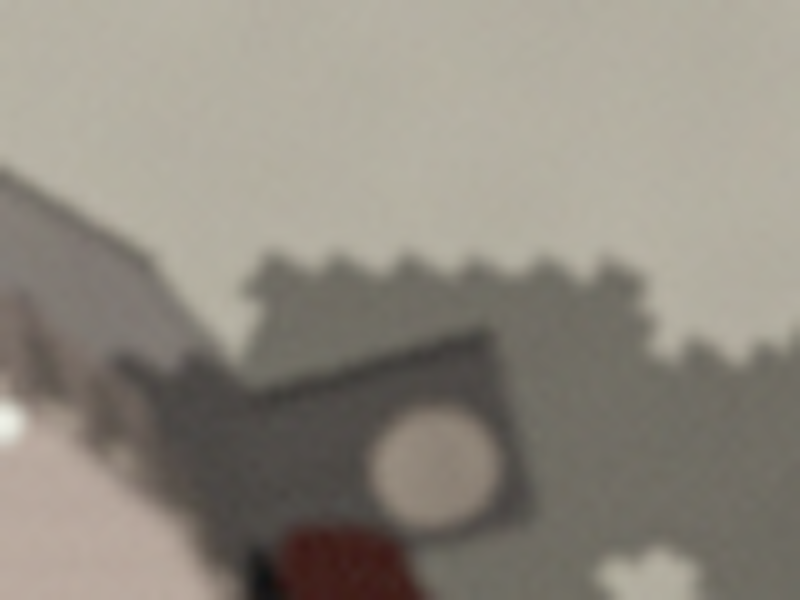

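{"api": "move_arm", "payload": {
  "rows": [
    {"travel": [0, 0, 0], "turn": [-0.01, 0, 0], "jaw": 50},
    {"travel": [0, 0, 0], "turn": [-0.01, 0, 0], "jaw": 50},
    {"travel": [0, 0, 0], "turn": [0, 0, 0], "jaw": 50}
  ]
}}

```text
clock: 14.55
position: [0.5898, 0.0193, 0.0932]
ee_rot: [1.69, 1.57, 0.626]
ft_force: [3.7, 4.7, -0.2]
width: 0.614
```

```bash
cat >> pin.py <<'E'
c=P[y0:y0+2*w,x0:x0+2*w].reshape(-1,3); t=c[(c[:,2]>.06)&(c[:,2]<.0705)]
h,e=np.histogram(t[:,2],bins=np.arange(.0605,.0705,.0005)); print("hist",dict(zip((e[:-1]*1e4).round().astype(int).tolist(),h.tolist())))
E
python3 pin.py p16
```

```text
14.55 pos [0.5898 0.0193 0.0932] yaw(camdir) 0.5067 F [ 3.6731  4.6587 -0.2332] M [ 0.9863 -0.6762 -0.3156] w 0.614 q7 -1.124 tau7 0.3787478618323803
model [{'at': [313.5, 215.8], 'score': 0.66}] pred [315.7626 219.0624]
z at pin 5x5: 0.06591513894282158
[[58.3 60.7 60.5 62.  63.4 62.6 63.3 63.3 62.  59. ]
 [62.6 61.9 62.2 63.1 62.4 63.1 63.1 63.1 62.7 58.9]
 [62.7 62.1 62.5 61.  63.6 64.3 62.7 62.5 62.9 62.2]
 [63.8 63.  62.5 64.7 65.4 65.  65.  65.8 62.3 63. ]
 [62.  62.9 62.9 65.3 66.  66.5 65.6 66.3 66.5 61.7]
 [63.3 62.6 63.1 65.5 66.4 65.7 66.5 67.3 66.3 63.4]
 [62.2 62.6 63.  66.  66.  65.9 65.7 65.8 65.9 63.4]
 [62.4 62.9 63.6 65.1 67.  66.3 66.8 64.9 62.9 63.3]]
hist {605: 5, 610: 7, 615: 21, 620: 59, 625: 77, 630: 60, 635: 12, 640: 9, 645: 13, 650: 14, 655: 38, 660: 36, 665: 12, 670: 5, 675: 1, 680: 0, 685: 0, 690: 0, 695: 0}
```

View pics/p16.png

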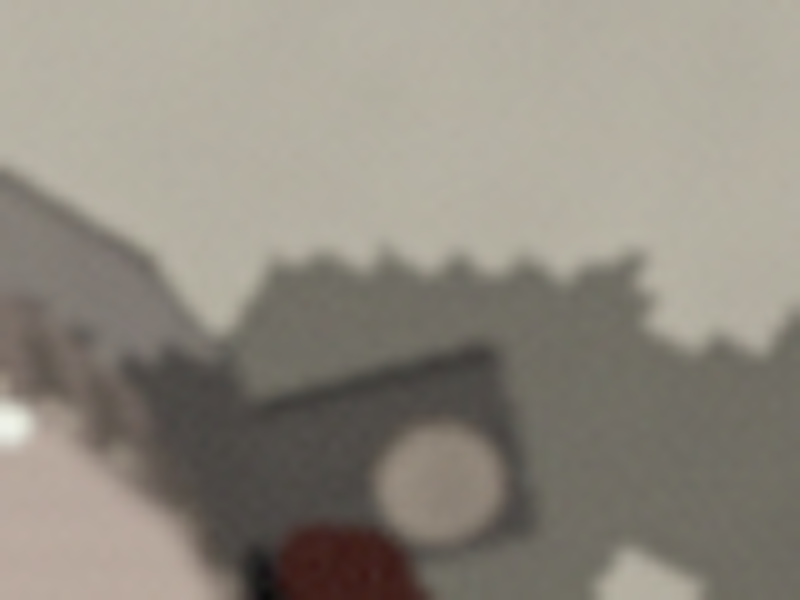

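{"api": "move_arm", "payload": {
  "rows": [
    {"travel": [0, 0, 0], "turn": [-0.007, 0, 0], "jaw": 50},
    {"travel": [0, 0, 0], "turn": [-0.007, 0, 0], "jaw": 50},
    {"travel": [0, 0, 0], "turn": [0, 0, 0], "jaw": 50}
  ]
}}

```text
clock: 15.02
position: [0.5898, 0.0194, 0.0932]
ee_rot: [1.679, 1.57, 0.628]
ft_force: [2.4, 4.1, 0.2]
width: 0.612
```

```bash
python3 pin.py p17; python3 st.py; python3 - <<'E'
from h import *
for i in range(3):
  get_image("scene"); s=r.sense(); print(s['torque'],s['joint_torque'][6])
E
```

```text
15.025 pos [0.5898 0.0194 0.0932] yaw(camdir) 0.5207 F [2.3618 4.0882 0.1821] M [ 1.0123 -0.7325 -0.3295] w 0.612 q7 -1.112 tau7 0.3810485266149044
model [{'at': [313.1, 212.9], 'score': 0.64}] pred [315.9072 219.9216]
z at pin 5x5: 0.06420862819256765
[[59.1 58.6 60.2 59.  59.3 59.1 58.2 58.9 59.6 59.6]
 [58.9 59.2 59.5 59.4 58.7 59.5 61.6 61.6 63.1 58.4]
 [59.5 60.1 61.2 62.5 62.5 61.9 62.7 62.2 62.5 59.5]
 [62.  61.9 62.2 63.  62.  62.4 63.5 62.5 61.9 60.1]
 [61.7 63.6 62.4 63.4 62.7 63.5 64.2 62.2 62.7 62.7]
 [62.6 62.4 64.  64.1 65.6 66.7 67.3 65.9 62.3 63.2]
 [63.8 62.6 62.9 66.8 66.6 66.9 67.1 66.  66.1 62.7]
 [63.4 62.7 62.4 66.9 66.2 66.7 67.8 66.8 65.4 63.6]]
hist {605: 6, 610: 13, 615: 33, 620: 47, 625: 62, 630: 44, 635: 18, 640: 4, 645: 6, 650: 7, 655: 18, 660: 30, 665: 28, 670: 22, 675: 7, 680: 1, 685: 0, 690: 0, 695: 0}
15.125 pos [0.5898 0.0194 0.0932] yaw(camdir) 0.5206 F [ 3.6558  4.6954 -0.2827] M [ 0.9998 -0.724  -0.3144] w 0.608 q7 -1.112 tau7 0.3460708446800709
[ 1.00452789 -0.69618133 -0.35902837] 0.3453702852129936
[ 1.04984601 -0.71285391 -0.33155777] 0.345618249848485
[ 1.0046376  -0.71166958 -0.30422443] 0.3456945810467005
```

{"api": "move_arm", "payload": {
  "rows": [
    {"travel": [0, 0, 0], "turn": [-0.004, 0, 0], "jaw": 50},
    {"travel": [0, 0, 0], "turn": [0, 0, 0], "jaw": 50},
    {"travel": [0, 0, 0], "turn": [0, 0, 0], "jaw": 50}
  ]
}}

```text
clock: 15.65
position: [0.5898, 0.0193, 0.0932]
ee_rot: [1.668, 1.57, 0.622]
ft_force: [3.2, 4.8, 0.5]
width: 0.609
```

```bash
python3 pin.py p18; python3 - <<'E'
from h import *
for i in range(4):
  get_image("scene"); s=r.sense(); print(s['torque'][2],s['joint_torque'][6])
E
```

```text
15.65 pos [0.5898 0.0193 0.0932] yaw(camdir) 0.5246 F [3.2078 4.8226 0.4503] M [ 1.0214 -0.695  -0.3926] w 0.609 q7 -1.109 tau7 0.3667176514863968
model [{'at': [315.2, 218.2], 'score': 0.44}] pred [315.9464 220.164 ]
z at pin 5x5: 0.06647589827286984
[[62.6 61.9 62.9 63.5 62.  63.3 62.4 63.  58.4 59. ]
 [62.8 64.3 62.7 63.3 62.5 64.2 63.9 62.1 62.9 58.5]
 [63.5 63.6 64.1 64.9 66.9 67.1 67.4 62.  62.4 59.8]
 [62.7 62.5 66.4 68.1 67.2 67.5 66.5 66.5 62.8 59.2]
 [62.9 61.5 66.6 66.9 65.9 67.  66.7 66.7 61.9 59. ]
 [62.5 63.1 67.4 66.  66.3 65.4 66.5 65.8 62.8 59.1]
 [73.5 63.4 66.4 67.5 67.6 66.9 66.9 66.6 63.4 62.5]
 [76.7 77.3 77.4 66.7 66.  66.2 66.  63.8 63.1 61.6]]
hist {605: 6, 610: 15, 615: 25, 620: 44, 625: 62, 630: 39, 635: 20, 640: 7, 645: 4, 650: 3, 655: 21, 660: 28, 665: 39, 670: 23, 675: 4, 680: 2, 685: 0, 690: 0, 695: 0}
-0.3756763138416022 0.3668451961129904
-0.41306604310910894 0.36678118631243706
-0.3792370287990264 0.3669262211769819
-0.3678176771119579 0.36680666729807854
```

View pics/p18.png

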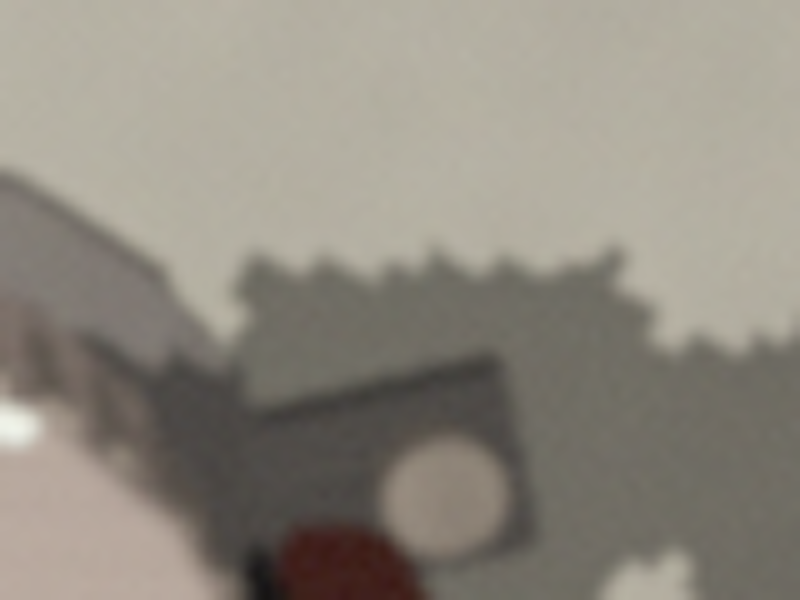

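Pin reads about 4.0 mm above the tooth and has stopped rising, while torque has started to climb, so this is the hard stop. Releasing and lifting.

{"api": "move_arm", "payload": {
  "rows": [
    {"travel": [0, 0, 0], "turn": [0, 0, 0], "jaw": 87},
    {"travel": [0, 0, 0], "turn": [0, 0, 0], "jaw": 87},
    {"travel": [0, 0, 0], "turn": [0, 0, 0], "jaw": 87},
    {"travel": [0, 0, 0], "turn": [0, 0, 0], "jaw": 87},
    {"travel": [-20, 0, 0], "turn": [0, 0, 0], "jaw": 87},
    {"travel": [-30, 0, 0], "turn": [0, 0, 0], "jaw": 87},
    {"travel": [-30, 0, 0], "turn": [0, 0, 0], "jaw": 87},
    {"travel": [-27, 0, 0], "turn": [0, 0, 0], "jaw": 87},
    {"travel": [0, 0, 0], "turn": [0, 0, 0], "jaw": 87},
    {"travel": [0, 0, 0], "turn": [0, 0, 0], "jaw": 87}
  ]
}}

```text
clock: 17.2
position: [0.5889, 0.0189, 0.1993]
ee_rot: [-1.942, 1.57, -2.989]
ft_force: [-0.0, 0.6, -0.3]
width: 0.99
```

```bash
python3 look.py; python3 pin.py p19; python3 st.py; ls -t pics|head -3
```

```text
17.2 [-0.1906  0.3891  0.1006  1.7406 -0.0448  1.0153 -1.1208] [0.5889 0.0189 0.1993] [-0.0041  0.5985 -0.2823] [0.0159 0.0383 0.0077] 0.9904147158311883
[[-0.0011  0.8659  0.5002]
 [-0.0002  0.5002 -0.8659]
 [-1.     -0.001  -0.0004]]
knob 970 (590.1547241210938, 18.997207641601562) 15.767013549804688 0.10719286315543192
ring 1333 (589.9650268554688, 19.051807403564453) 27.239919662475586 0.088200087668925
control_axis 0.89 [251.6 198.9] [0.5884 0.0168 0.089 ] [0.5936 0.0198 0.1088] r 0.0045 ang -2.174
lug_tip 0.98 [287.1 193.7] [ 0.606  -0.0137  0.071 ] [ 0.6041 -0.0166  0.0598] r 0.0374 ang -1.157
collar_tooth 0.58 [299.9 179.3] [ 0.6239 -0.0188  0.0635] [ 0.6235 -0.0197  0.06  ] r 0.0512 ang -0.874
pin_top 0.51 [291.7 178.1] [ 0.6208 -0.011   0.0636] [ 0.6213 -0.01    0.0677] r 0.0433 ang -0.813
knob_mark 0.65 [262.2 190.6] [0.6046 0.0159 0.1096] [0.6046 0.0159 0.1097] r 0.0144 ang -0.327
17.55 pos [0.5893 0.019  0.1996] yaw(camdir) 0.5239 F [-0.0898  0.7645  0.6591] M [-0.002  -0.0106 -0.0691] w 0.992 q7 -1.121 tau7 0.0004639863072952721
model [{'at': [286.1, 179.1], 'score': 0.47}] pred [292.508 181.332]
z at pin 5x5: 0.063335983613786
[[63.2 60.  58.6 58.6 58.6 59.  59.1 60.4 58.3 58.2]
 [62.5 61.7 59.2 59.2 59.3 59.  59.3 61.9 63.4 62.8]
 [63.3 61.8 59.  61.4 62.4 63.9 62.6 62.8 62.3 62.4]
 [63.4 62.6 62.6 62.5 62.7 63.7 64.  66.6 66.1 63.1]
 [62.1 62.2 62.4 62.9 63.5 62.6 66.5 66.9 66.3 68.1]
 [60.7 61.5 62.2 61.7 63.4 62.4 65.8 66.  66.7 66.6]
 [86.9 61.7 61.9 62.8 62.7 63.8 62.3 66.3 65.5 62.2]
 [86.7 62.5 62.5 62.  63.7 63.2 63.3 62.4 62.6 59. ]]
hist {605: 6, 610: 11, 615: 34, 620: 53, 625: 52, 630: 60, 635: 20, 640: 6, 645: 5, 650: 2, 655: 10, 660: 17, 665: 13, 670: 5, 675: 4, 680: 2, 685: 2, 690: 3, 695: 7}
17.65 pos [0.5894 0.019  0.1999] yaw(camdir) 0.5238 F [-0.3509  0.912  -0.1742] M [0.005  0.1662 0.0038] w 0.995 q7 -1.121 tau7 0.00026216050173388794
p19.png
w_17200.png
p18.png
```

```bash
cat > pinstat.py <<'E'
from h import *
A=[];B=[]
for i in range(6):
    d=get_image("wrist")
    v,u=np.mgrid[:384,:512]; z=d["z_map"]; K=d["mtx"]
    P=np.stack([(u-K[0,2])/K[0,0]*z,(v-K[1,2])/K[1,1]*z,z],-1)@d["cam_to_world"][:3,:3].T+d["cam_to_world"][:3,3]
    m=(np.hypot(P[...,0]-.620,P[...,1]+.0125)<.012)&(z>0)
    if i==0:
        hi=m&(P[...,2]>.0650)&(P[...,2]<.069); k=np.ones((3,3),np.uint8)
        hi=cv2.morphologyEx(hi.astype(np.uint8),cv2.MORPH_CLOSE,k); core=cv2.erode(hi,k)>0
        lo=cv2.erode((m&(P[...,2]>.0610)&(P[...,2]<.0647)).astype(np.uint8),k)>0
        g=d["img"].mean(2); print(hi.sum(),core.sum(),lo.sum(),P[core].mean(0))
    A+=list(P[core][:,2]); B+=list(P[lo][:,2])
for n,x in(("pin",A),("tooth",B)): x=np.array(x)*1e3; print(n,np.median(x),x.mean(),x.std()/np.sqrt(len(x)))
E
python3 pinstat.py
```

```text
54 24 54 [ 0.61938044 -0.01066645  0.06680525]
pin 66.70003140172685 72.39802884758127 3.2817159220193823
tooth 62.68511374886143 62.69100112763511 0.03957510207819336
```

View pics/w_17200.png

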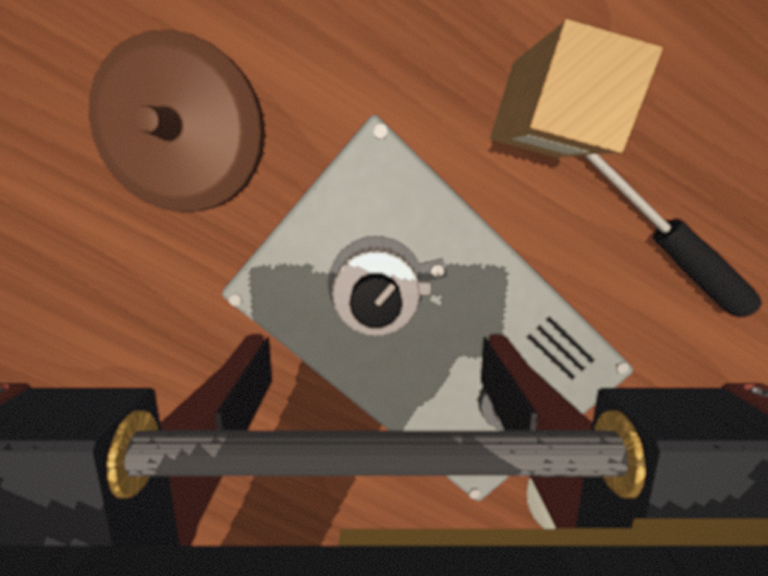

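{"api": "move_arm", "payload": {
  "rows": [
    {"travel": [0, -20, 22], "turn": [0, 0, 0], "jaw": 0},
    {"travel": [0, -20, 22], "turn": [0, 0, 0], "jaw": 0},
    {"travel": [0, -20, 22], "turn": [0, 0, 0], "jaw": 0},
    {"travel": [0, -27, 30], "turn": [0, 0, 0], "jaw": 0},
    {"travel": [25, 0, 0], "turn": [0, 0, 0], "jaw": 0},
    {"travel": [25, 0, 0], "turn": [0, 0, 0], "jaw": 0},
    {"travel": [25, 0, 0], "turn": [0, 0, 0], "jaw": 0},
    {"travel": [15, 0, 0], "turn": [0, 0, 0], "jaw": 0},
    {"travel": [0, 0, 0], "turn": [0, 0, 0], "jaw": 0},
    {"travel": [0, 0, 0], "turn": [0, 0, 0], "jaw": 0}
  ]
}}

```text
clock: 19.2
position: [0.5627, -0.1078, 0.111]
ee_rot: [0.926, 1.57, -0.121]
ft_force: [-0.5, -0.2, 0.4]
width: 0.009
```

```bash
python3 st.py w_b1; python3 - <<'E'
from h import *
d=get_image("side"); save(d,"side_b1",(256,110,356,185),8)
d=get_image("scene"); save(d,"scene_b1",(180,150,280,225),8)
E
```

```text
19.2 pos [ 0.5627 -0.1078  0.111 ] yaw(camdir) 0.5237 F [-0.5051 -0.1927  0.3728] M [ 0.0341  0.0756 -0.0636] w 0.009 q7 -0.871 tau7 0.0015131385953282006
```

View pics/side_b1.png

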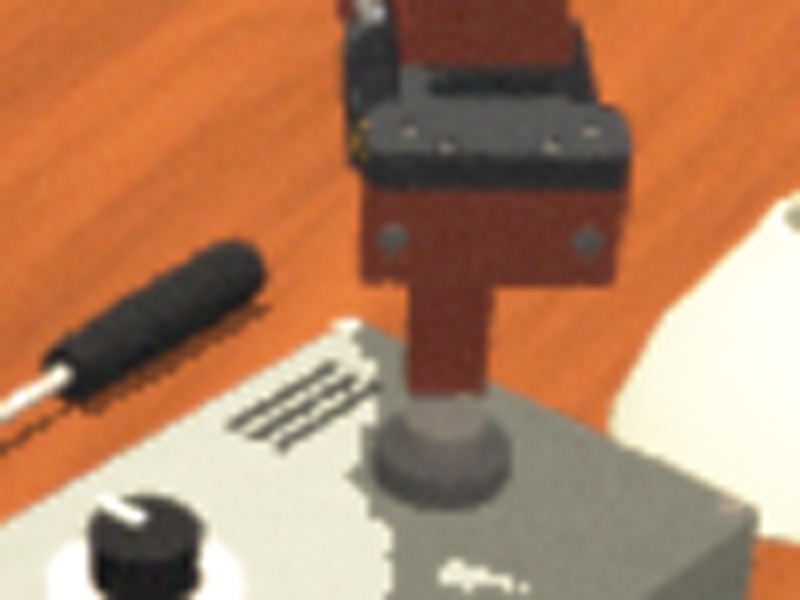

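View pics/scene_b1.png

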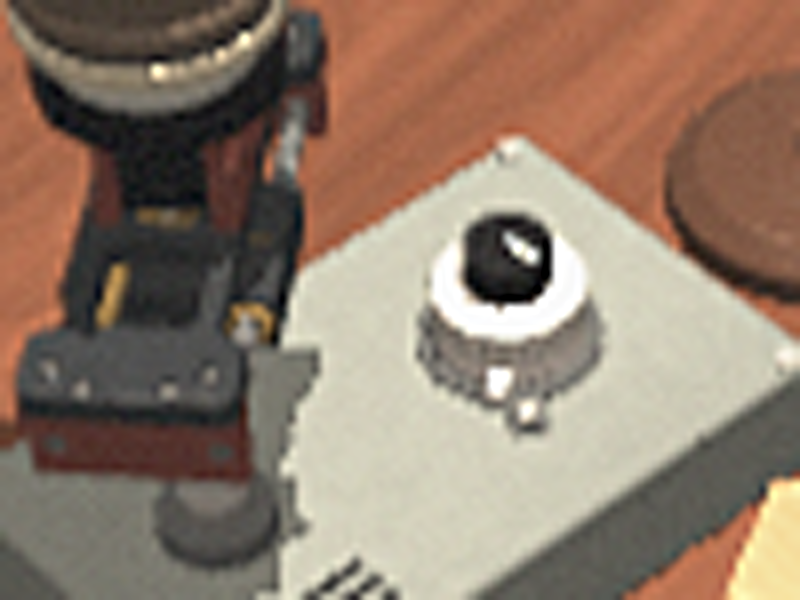

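{"api": "move_arm", "payload": {
  "rows": [
    {"travel": [6, 0, 0], "turn": [0, 0, 0], "jaw": 0},
    {"travel": [4, 0, 0], "turn": [0, 0, 0], "jaw": 0},
    {"travel": [3, 0, 0], "turn": [0, 0, 0], "jaw": 0},
    {"travel": [2, 0, 0], "turn": [0, 0, 0], "jaw": 0},
    {"travel": [0, 0, 0], "turn": [0, 0, 0], "jaw": 0},
    {"travel": [0, 0, 0], "turn": [0, 0, 0], "jaw": 0}
  ]
}}

```text
clock: 20.1
position: [0.5623, -0.1076, 0.0954]
ee_rot: [1.299, 1.571, 0.252]
ft_force: [-1.3, 1.5, 5.4]
width: 0.004
```

```bash
python3 st.py w_b2
```

```text
20.1 pos [ 0.5623 -0.1076  0.0954] yaw(camdir) 0.5238 F [-1.2773  1.4736  5.4453] M [ 0.0699  0.3658 -0.0092] w 0.004 q7 -0.868 tau7 -0.00016988218703772873
```

Force is about 5 N at nearly the full travel; I'll go on until the stop shows in the force.

{"api": "move_arm", "payload": {
  "rows": [
    {"travel": [0.7, 0, 0], "turn": [0, 0, 0], "jaw": 0},
    {"travel": [0, 0, 0], "turn": [0, 0, 0], "jaw": 0},
    {"travel": [0, 0, 0], "turn": [0, 0, 0], "jaw": 0}
  ]
}}

```text
clock: 20.52
position: [0.5623, -0.1076, 0.0953]
ee_rot: [1.465, 1.57, 0.418]
ft_force: [-3.0, 0.5, 11.0]
width: 0.005
```

{"api": "move_arm", "payload": {
  "rows": [
    {"travel": [0.5, 0, 0], "turn": [0, 0, 0], "jaw": 0},
    {"travel": [0, 0, 0], "turn": [0, 0, 0], "jaw": 0},
    {"travel": [0, 0, 0], "turn": [0, 0, 0], "jaw": 0}
  ]
}}

```text
clock: 20.9
position: [0.5623, -0.1077, 0.0952]
ee_rot: [1.36, 1.57, 0.313]
ft_force: [-4.2, 0.9, 14.8]
width: 0.008
```

{"api": "move_arm", "payload": {
  "rows": [
    {"travel": [-5, 0, 0], "turn": [0, 0, 0], "jaw": 0},
    {"travel": [-10, 0, 0], "turn": [0, 0, 0], "jaw": 0},
    {"travel": [-30, 0, 0], "turn": [0, 0, 0], "jaw": 0},
    {"travel": [-40, 0, 0], "turn": [0, 0, 0], "jaw": 0},
    {"travel": [-40, 0, 0], "turn": [0, 0, 0], "jaw": 0},
    {"travel": [0, 0, 0], "turn": [0, 0, 0], "jaw": 0},
    {"travel": [0, 0, 0], "turn": [0, 0, 0], "jaw": 0}
  ]
}}

```text
clock: 21.78
position: [0.5618, -0.1076, 0.2185]
ee_rot: [-2.307, 1.57, 2.929]
ft_force: [-0.6, 0.0, -0.0]
width: 0.008
```

```bash
python3 st.py w_fin; python3 - <<'E'
from h import *
np.set_printoptions(precision=4,suppress=True)
d=get_image("scene"); save(d,"scene_fin",(195,145,295,220),8)
im=cv2.imread("pics/scene0.png"); im=cv2.resize(im,(512,384),interpolation=cv2.INTER_AREA)
cv2.imwrite("pics/scene0c.png",cv2.resize(im[145:220,195:295],None,fx=8,fy=8,interpolation=cv2.INTER_CUBIC))
for t,z in(("start_top",.082),("collar_tooth",.0635),("pin_top",.0676),("knob_mark",.1096),("lug_tip",.071),("shade",0),("bulb_box",0),("lamp_foot",0),("driver",0)):
  for k in models.tip_of(t,"scene")[:1]: print(t,k["score"],k["at"],ray_z(d,k["at"],z),dep(d,k["at"])[2])
E
```

```text
21.775 pos [ 0.5618 -0.1076  0.2185] yaw(camdir) 0.5239 F [-0.582   0.0157 -0.0309] M [ 0.0288  0.0853 -0.0703] w 0.008 q7 -0.890 tau7 -0.004156783106736839
start_top 0.61 [208.0, 210.5] [ 0.5658 -0.1033  0.082 ] 0.08153207303235266
collar_tooth 0.8 [244.6, 200.8] [ 0.6138 -0.0058  0.0635] 0.06915496341757332
knob_mark 0.55 [246.6, 183.9] [0.6079 0.0138 0.1096] 0.09907488600902803
lug_tip 0.78 [238.2, 200.0] [ 0.602  -0.0189  0.071 ] 0.06323827391335002
shade 0.77 [151.4, 255.6] [ 0.4917 -0.2599  0.    ] 0.05800745019712672
bulb_box 0.95 [278.6, 242.7] [ 0.7447 -0.032   0.    ] 0.02362956364226354
lamp_foot 0.58 [283.9, 174.1] [0.6096 0.2054 0.    ] 0.02669045420691074
driver 0.57 [244.1, 268.3] [ 0.7173 -0.1524  0.    ] 0.02250224943691881
```

View pics/scene_fin.png

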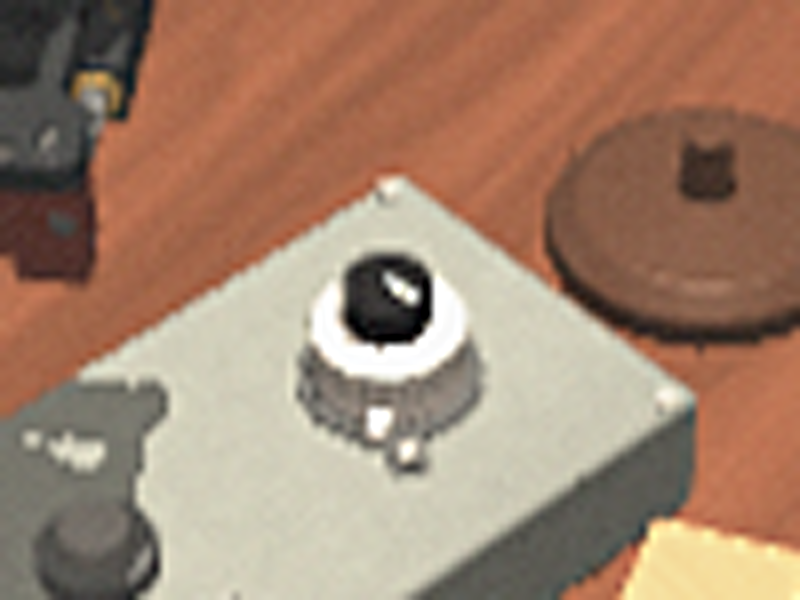

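View pics/scene0c.png

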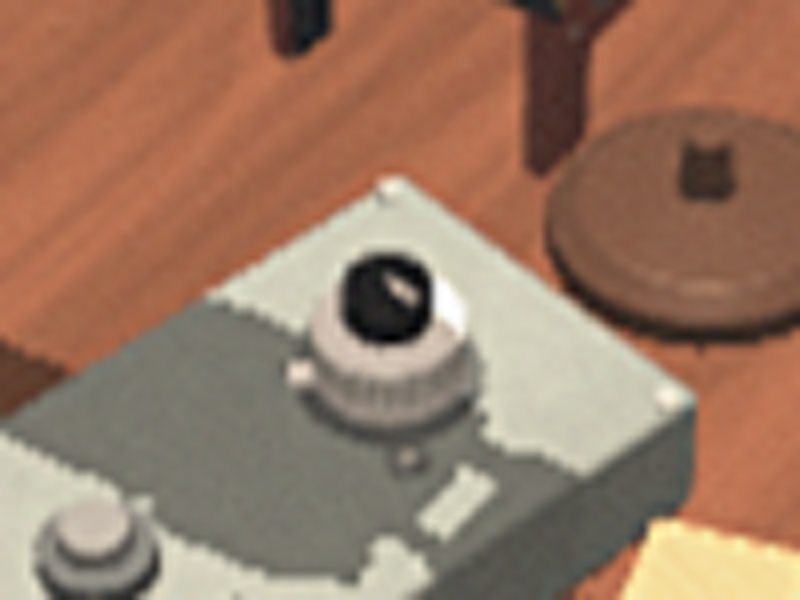

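View pics/w_fin.png

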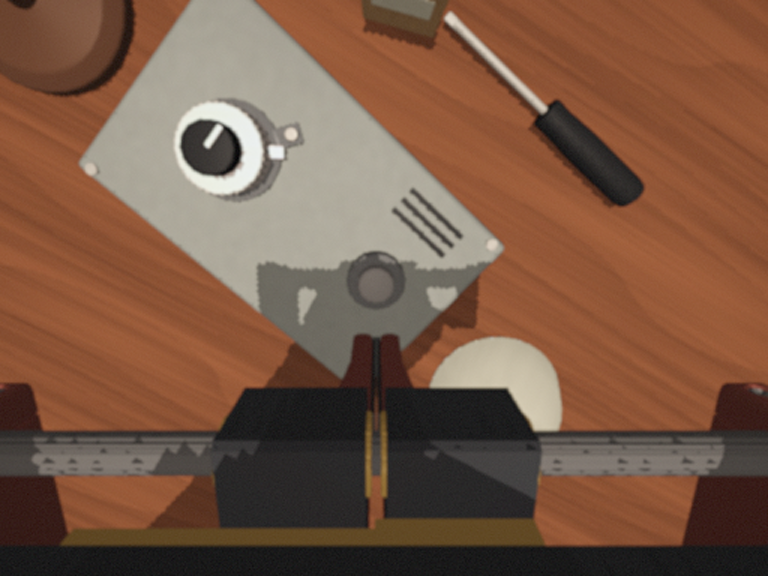

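Comparing start and end, the tooth stays at (405,455) and the knob mark at (403,288), both unshifted. The pin is raised and lit, the button is up, and nothing has been disturbed. Handing in.

```bash
python3 -c "
from plant import order; print(order.job_done())"
```

```text
the job is handed in; nothing more can be done
None
```

I turned the outer ring counter-clockwise by about 1.29 rad at the gripper, pushing the range switch home. Then I released it, pressed the start button and handed the job in at about 22 s.

**Switch and pin:** The pin measured about 4.0 mm above its tooth and stayed up after release. On the last 0.004 rad step it stopped rising and the torque went up, so I took that as the hard stop and went no further.

**Start button:** It went down until it stopped moving, at about 15 N. Afterwards its top measured 81.5 mm above the bench, where 82 mm is fully up.

**Left alone:** In the fixed camera, the collar tooth and the knob's pointer are at the same pixels before and after, and the four loose items have not visibly moved.

**Checks that disagreed:**
- **Torque:** The wrist torque about the control's axis was noisy and offset. It read about +0.1 N m while the ring turned freely and −0.33 to −0.39 N m near the stop. I relied on the change in torque and the pin height, not the absolute torque.
- **Ring angle:** The lug's position in the wrist images gave about 1.26 rad of turn instead of 1.29 rad. That is within the network's error.

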